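# Empty the UV steriliser's tray into the tote

## Robot

A 7-joint arm with a two-finger parallel gripper is mounted at the origin on the work surface. World frame = base frame: x ahead of the robot, y to its left, z up, the work surface at z = 0. Lengths are in m, angles in rad, forces in N, time in s.
With the tool pointing down it reaches from about 0.425 to 0.875 m from the base axis. Payload 4.7 kg.
Tool frame: the origin (TCP) lies at the very end of the fingers, on their centre line; the grasp point (between the pads) lies behind it (ctrl.tcp_to_grasp is the y of the grasp point in the tool frame, in m); y points along the fingers, x is the direction in which the jaws open and shut, and the axes are right-handed (so a half turn about y gives the same grasp; the last joint's range is limited). The gripper opens to 87 mm and grips with 3 to 60 N. Pads are 19 mm wide; open, the fingers measure 117 mm over their backs; the gripper's body (75 mm by 190 mm) begins 51 mm behind the grasp point.
Start: joints at [1.164, 0.321, -0.07, 1.45, 0.023, 1.371, -0.057], TCP at [0.266, -0.593, 0.223] pointing down, gripper open.
Joint ranges: [-2.86, 2.86], [-0.3, 2.09], [-1.38, 1.24], [0.06, 2.45], [-1.56, 4.7], [0.09, 2.05], [-2.69, 2.69]. Speed limits (rad/s): [2.57, 2.57, 3.14, 3.14, 3.14, 3.14, 3.14].

## Interface

Orientations are given as a rotation vector (axis times angle).
In Python, from bench import ctrl, get_image, workorder gives the robot as it stands.
- The arm moves only by the tool drive_tool, never from a script. Its argument "increments" is text: rows parted by semicolons, each of 5 numbers parted by spaces: the shift along the tool's x, y, z in mm, then the turn about the tool's y in degrees, then the closure in counts, from 0 (fully open) to 255 (shut). In form: tx ty tz yaw fingers; .... A call has 1 to 20 rows; each row shifts and turns the commanded pose from where the row before left it, along the tool's axes as they then stand; what a row does not reach is not made up. A row lasts 1/8 s, in which the tool goes at most 62.5 mm and 10.7 degrees, less where a joint would pass 70% of its speed; a pose out of reach is approached as far as the arm can. A call is refused whole if a number of a shift passes 62.5 or a number of a turn 10.7, either way. A call with a gripper value outside its range is refused whole. The fingers move at their own pace and stop on an object; "squeeze" is the grip in N (left out, the last holds). Time passes only in rows, so rows that do not move let the fingers close. It gives the time, the measured TCP pose, the force and the opening at its end, in the units of the state.
- ctrl.get_state(): the state, without advancing time (a new reading comes with each control period).
- get_image(name): name is "scene" or "top" or "wrist"; returns a dict with "img" (420x560x3 uint8, red, green, blue), "mtx" (3x3 intrinsics, pixels), "camera_from_world" (4x4, takes a point from world to camera coordinates). Camera axes: x right, y up, looking along -z (the intrinsics and any distortion apply to the point x, -y, -z); pixel columns grow to the right and rows downward; lengths in m; the calibration is good to about 2 mm. A picture is of the moment at which its call begins. There is no depth.
- workorder.close_job(): hands the job in, once; it reports no verdict.
The state is a dict: "time": time; "joint_positions": joint angles; "qd": joint speeds; "joint_torque": joint torques, N m; "position": TCP position; "tool_rot": TCP orientation; "ft_force": force on the tool from outside, world axes, zero at the start; "torque": the same for the moment, N m; "grip_width": opening from 0.0 (shut) to 1.0 (fully open).
Only numpy, scipy, OpenCV 4.12 (cv2) and the standard library are available. Lean on these libraries where they do the work, as an engineer would, in place of code of your own. Each camera call takes 0.05 s, during which the arm holds its last target.

## Task

The UV steriliser has finished: release the safety catch at the side of its guard, then slide the guard right back by its handle and leave it open. Move the two steel cassettes from the tray into the grey tote, lowering each gently (no dropping) so that both lie flat on the tote's floor, lid up, lengthwise along the tote and not stacked. Leave the white indicator puck where it is in the tray, and do not disturb the untreated cassette or the amber bottle.

Things in the scene. Friction and masses are not known exactly. Their poses are not given: they have to be found in the camera images.
- steriliser: White tabletop UV steriliser, fixed to the counter. Origin on the counter under the centre of its front tray (see tray); x points to the machine's back, away from the robot, y to its left, z up. Behind the tray a flat deck 78 mm high runs to x = 255 mm, then a control head 175 mm high with a screen. Catch bracket on the -y side: x -30 to 70 mm, y -174 to -249 mm, 78 mm high.
- tray (a point): Centre of the tray's floor, 38 mm above the counter. Inside 156 mm (x) by 314 mm (y), axes as the steriliser's; walls 12 to 18 mm thick reach 78 mm above the counter. The two finished cassettes and the round puck lie in it side by side, in any order, about 95 mm apart along y; the cassettes' length is within 0.15 rad of the machine's x.
- guard_grip (a point): Middle of the guard's handle: a level dark steel bar, 12 mm thick, 130 mm long along the machine's y, on two posts, its centre 126 mm above the counter. The guard is a flat clear panel with aluminium edges, 170 x 330 mm, top 87 mm (edges 89 mm) above the counter, over the tray when shut. The handle is 45 mm in front of the panel's centre.
- guard (a joint): Travel of the guard in m, straight back along the steriliser's x: 0 shut (as found), 0.16 at its back stop, where the whole tray is uncovered. Needs about 3 N, stays where it is left. The catch bolt blocks it after about 3 mm until it is released.
- catch_grip (a point): Grip point of the safety catch: an upright steel tab 10 mm thick (y), 30 mm long (x), rising from 90 to 128 mm above the counter, on a flat bolt on the bracket at the -y side of the guard; this point is at the centre of the tab, 114 mm above the counter. Axes as the steriliser's.
- catch (a joint): Travel of the catch bolt in m, away from the guard along the steriliser's -y: near 0 locked (as found, 0 to 0.004), 0.03 at its stop, released. Needs about 2 N, stays where it is left.
- cassette_a: Finished cassette, in the tray: closed steel instrument cassette, a plain brushed-steel box 110 x 44 x 36 mm (x long, y wide, z high), about 0.2 kg, dark slots in its lid. Origin at the centre of its underside, z up, x along its length.
- cassette_b: The other finished cassette, in the tray: closed steel instrument cassette, a plain brushed-steel box 110 x 44 x 36 mm (x long, y wide, z high), about 0.2 kg, dark slots in its lid. Origin at the centre of its underside, z up, x along its length.
- puck: White plastic indicator puck, a disc 52 mm in diameter and 24 mm high, in the tray beside the cassettes; it stays there. Origin at the centre of its underside.
- tote: Open grey plastic tote, loose, 0.9 kg, 260 mm (x, its length) by 200 mm (y) by 52 mm high outside, walls and floor 5 mm thick, empty. Origin at the centre of its underside, z up.
- cassette_spare: Untreated cassette of the same kind, lying on the counter to the left of the machine, near its front; it stays there. Same size and origin as the others.
- tonic: Amber glass bottle, 52 mm in diameter, 150 mm tall, a bystander at the left of the counter. Origin at the centre of its underside.

How it is judged:
On the way, in this order (a step that is already met when the one before it is completed fails the run):
1. The catch is released (out by more than 24 mm) with the guard still shut (value of joint catch above 0.024 m and value of joint guard below 0.012 m), for 0.1 s.
2. The guard is slid right back (more than 145 of its 160 mm) (value of joint guard above 0.145 m), for 0.2 s.
At the end, for the whole second after the job is handed in: Guard over 140 mm open, catch over 22 mm out. Both cassettes at rest flat on the tote's floor (origin under 14 mm up in it, within 100 mm lengthwise and 85 mm across of its centre; tilt under 0.15, length within 0.3 rad of the tote's). Puck, spare cassette, bottle within 30 mm of their starts (value of joint guard above 0.14 m and value of joint catch above 0.022 m and x of cassette_a in the frame of tote between -0.1 and 0.1 m and y of cassette_a in the frame of tote between -0.085 and 0.085 m and z of cassette_a in the frame of tote between -0.002 and 0.014 m and angle between each of cassette_a, cassette_b's own z axis and vertical below 0.15 rad and angle between the x axis of each of cassette_a, cassette_b and the x axis of tote, either way round below 0.3 rad and linear speed of each of cassette_a, cassette_b below 0.02 m/s and x of cassette_b in the frame of tote between -0.1 and 0.1 m and y of cassette_b in the frame of tote between -0.085 and 0.085 m and z of cassette_b in the frame of tote between -0.002 and 0.014 m and distance of each of puck, cassette_spare, tonic from where it was at the start of the episode below 0.03 m); the robot touches nothing.
It fails at once if A cassette is dropped or thrown: it moves faster than 0.7 m/s (a fall of 25 mm) with nothing of the gripper touching it (linear speed of cassette_a above 0.7 m/s and contact force between each of the fingers, the arm and cassette_a below 0.02 N).
It fails at once if A cassette is dropped or thrown: it moves faster than 0.7 m/s (a fall of 25 mm) with nothing of the gripper touching it (linear speed of cassette_b above 0.7 m/s and contact force between each of the fingers, the arm and cassette_b below 0.02 N).
It fails at once if The guard is forced back with the catch still locked (value of joint guard above 0.015 m and value of joint catch below 0.012 m).
It fails at once if The puck or the untreated cassette is moved more than 30 mm (distance of any of puck, cassette_spare from where it was at the start of the episode above 0.03 m).
It fails at once if The amber bottle is moved more than 30 mm (distance of tonic from where it was at the start of the episode above 0.03 m).
It also fails if it takes over 72 s, if anything falls off the work surface, if the arm or the gripper's body presses on something with over 40 N, if the wrist force passes 120 N, or if a joint passes its speed limit or range.

## Working session

There is one attempt and no reset: what is moved stays moved. The work goes in short steps, Python scripts to look and compute and a tool call to move; the robot and the scene stay as the last step left them, time stands still between calls to the robot, and variables do not carry over. Pictures are saved under pics/ and viewed, and the job is handed in when it is done.

Besides the shell and the picture viewer there is one more tool, called after "Emit:" by a JSON object that holds its "fn" and its "kwargs", one argument or row to a line. drive_tool: Moves the arm, as the interface text tells. Its arguments: {"type":"object","properties":{"increments":{"type":"string"},"squeeze":{"type":"number"}},"required":["increments"]}

```bash
ls; mkdir -p pics
cat > h.py <<'E'
import numpy as np,cv2
from bench import ctrl,get_image
def snap(n,f):
    d=get_image(n); cv2.imwrite('pics/'+f,cv2.resize(cv2.cvtColor(d['img'],cv2.COLOR_RGB2BGR),(784,588),interpolation=cv2.INTER_CUBIC)); np.savez('pics/'+f+'.npz',**{k:np.array(v) for k,v in d.items()}); return d
def ray(d,u,v):
    M=np.array(d['camera_from_world']);K=np.array(d['mtx'])
    p=np.linalg.solve(K,[u,v,1.]); p=np.array([p[0],-p[1],-p[2]])
    R=M[:3,:3]; return -R.T@M[:3,3],R.T@p
def at(d,u,v,z,s=1/1.4):
    c,r=ray(d,u*s,v*s); return c+r*(z-c[2])/r[2]
def proj(d,P,s=1.4):
    M=np.array(d['camera_from_world']);K=np.array(d['mtx'])
    p=M[:3,:3]@np.array(P)+M[:3,3]; q=K@np.array([p[0],-p[1],-p[2]]); return q[:2]/q[2]*s
E
python3 - <<'E'
from h import *
s=ctrl.get_state(); print(s, ctrl.tcp_to_grasp)
for n in ['scene','top','wrist']:
    d=snap(n,n+'0.png'); print(n,d.keys(),np.round(np.array(d['camera_from_world']),3).tolist(),d['mtx'])
E
```

```text
pics
{'time': 0.0, 'joint_positions': array([ 1.16408641,  0.32180376, -0.07009936,  1.45166357,  0.02264564,
        1.37078223, -0.05689041]), 'qd': array([ 5.67109758e-04, -1.76251771e-04,  1.85824612e-03, -1.75194681e-03,
        3.15897359e-04,  9.56343460e-05,  8.41117975e-04]), 'joint_torque': array([ 1.01428188e-03, -4.91284454e+01, -4.03661672e-01, -3.12524450e+01,
       -6.42792019e-02,  4.37740353e-02,  1.53005735e-04]), 'position': array([ 0.26525114, -0.59282083,  0.22147987]), 'tool_rot': array([-1.37848545,  0.8950724 , -0.89237767]), 'ft_force': array([ 0.25163911, -0.42218844, -1.08914837]), 'torque': array([-0.07607693,  0.0319103 , -0.00694975]), 'grip_width': 1.0018106270251945} -0.0187
scene dict_keys(['img', 'mtx', 'camera_from_world']) [[0.431, 0.902, 0.021, -0.266], [-0.515, 0.226, 0.827, 0.114], [0.741, -0.367, 0.562, -1.388], [0.0, 0.0, 0.0, 1.0]] [[382.72233238   0.         275.83244892]
 [  0.         382.72233238 205.98101342]
 [  0.           0.           1.        ]]
top dict_keys(['img', 'mtx', 'camera_from_world']) [[-0.017, -1.0, 0.001, 0.093], [0.996, -0.017, 0.092, -0.485], [-0.092, 0.003, 0.996, -1.535], [0.0, 0.0, 0.0, 1.0]] [[534.76174595   0.         280.8798749 ]
 [  0.         534.76174595 215.6819711 ]
 [  0.           0.           1.        ]]
wrist dict_keys(['img', 'mtx', 'camera_from_world']) [[0.408, -0.913, -0.002, -0.65], [0.883, 0.395, -0.253, 0.031], [0.231, 0.101, 0.968, -0.389], [0.0, 0.0, 0.0, 1.0]] [[298.86150538   0.         280.16701707]
 [  0.         298.86150538 209.9726232 ]
 [  0.           0.           1.        ]]
```

View pics/top0.png

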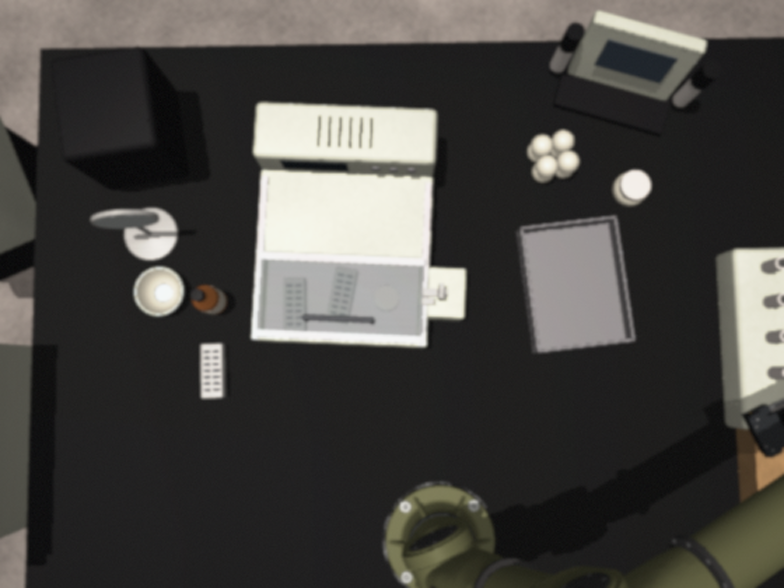

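View pics/scene0.png

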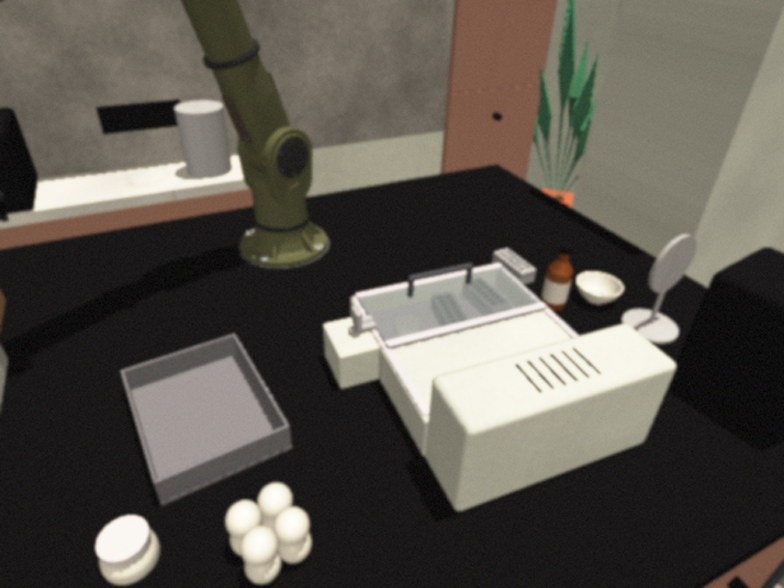

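View pics/wrist0.png

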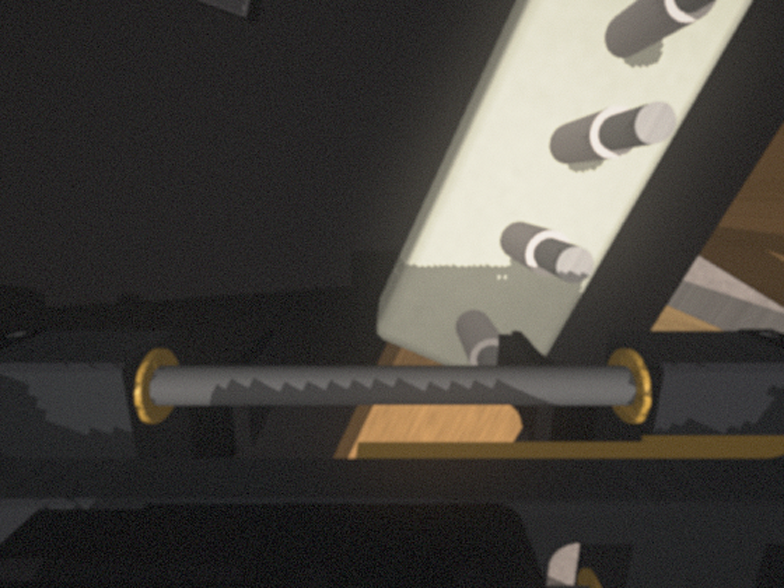

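Run:
```python
from h import *
d=np.load('pics/top0.png.npz'); i=d['img'][:,:,::-1]
c=i[110:260,170:340]; cv2.imwrite('pics/c1.png',cv2.resize(c,(680,600),interpolation=cv2.INTER_CUBIC))
d2=np.load('pics/scene0.png.npz'); i=d2['img'][:,:,::-1]
c=i[165:305,225:410]; cv2.imwrite('pics/c2.png',cv2.resize(c,(740,560),interpolation=cv2.INTER_CUBIC))
```

```text
(no output)
```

View pics/c1.png

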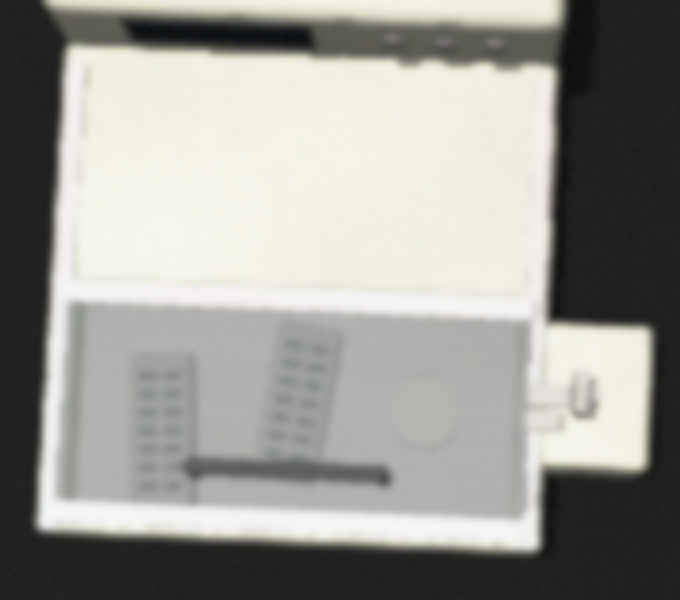

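View pics/c2.png

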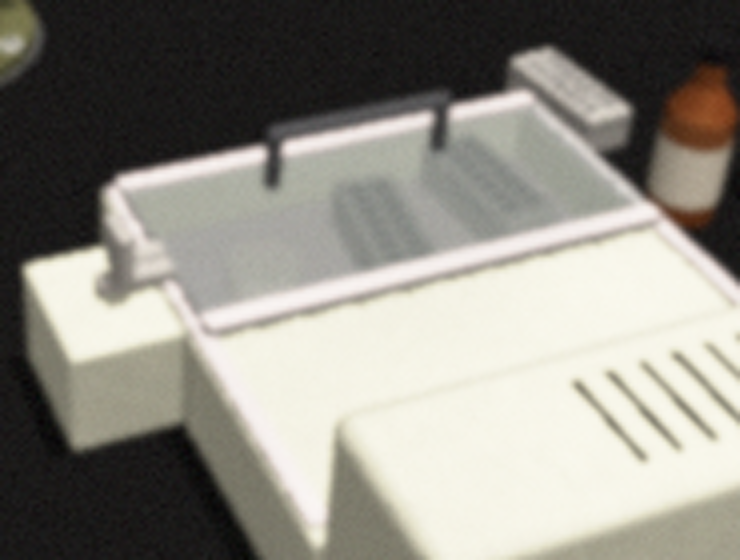

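Run:
```python
from h import *
from scipy.optimize import least_squares
d=dict(np.load('pics/top0.png.npz')); d2=dict(np.load('pics/scene0.png.npz'))
A=lambda u,v,z:at(d,170+u/4,110+v/4,z,1)
B=lambda u,v,z:at(d2,225+u/4,165+v/4,z,1)
L=np.array([170,110]);L2=np.array([225,165])
pts=[((186,467),(-.045,.065,.126)),((390,477),(-.045,-.065,.126)),((652,327),(.07,-.249,.078)),((648,471),(-.03,-.249,.078)),((40,528),(-.085,.165,.089)),((539,550),(-.085,-.165,.089))]
pts2=[((272,133),(-.045,-.065,.126)),((446,97),(-.045,.065,.126)),((24,266),(-.03,-.249,.078)),((75,360),(.07,-.249,.078)),((115,180),(-.085,-.165,.089)),((205,328),(.085,-.165,.089)),((530,95),(-.085,.165,.089)),((655,212),(.085,.165,.089))]
def T(p,P):
    c,s=np.cos(p[2]),np.sin(p[2]); return np.array([p[0]+c*P[0]-s*P[1],p[1]+s*P[0]+c*P[1],P[2]])
def f(p,w=3):
    r=[]
    if w&1: r+=[proj(d,T(p,P),1)-L-np.array(q)/4 for q,P in pts]
    if w&2: r+=[proj(d2,T(p,P),1)-L2-np.array(q)/4 for q,P in pts2]
    return np.concatenate(r)
for w in (1,2,3):
    s=least_squares(f,[.65,0,0],kwargs=dict(w=w)); print(w,s.x, np.round(s.fun.reshape(-1,2),1).tolist())
p=s.x
print('grip',T(p,(-.045,0,.126)),'ends',A(186,467,.126),A(390,477,.126))
print('tab top',A(584,394,.128), B(105,195,.128),B(130,260,.128),'back')
def loc(w): 
    c,s=np.cos(p[2]),np.sin(p[2]); q=w[:2]-p[:2]; return np.array([c*q[0]+s*q[1],-s*q[0]+c*q[1]])
print('tab local',loc(A(584,394,.128)))
for n,q in [('c1',[(135,353),(193,353),(193,505),(135,503)]),('c2',[(283,318),(343,332),(318,480),(260,465)]),('puck',[(425,411)])]:
    for u in q: w=A(*u,.074 if n!='puck' else .062); print(n,w[:2].round(4),loc(w).round(4))
print('tote')
for u in [(518,230),(617,216),(635,341),(536,353)]: print(at(d,*u,.052).round(4))
for u in [(201,345),(222,344),(224,398),(202,399)]: print('spare',at(d,*u,.036).round(4))
```

```text
1 [ 0.48872373  0.1890116  -0.05397875] [[1.5, 1.0], [-1.6, 0.2], [0.2, 0.6], [0.2, -0.0], [2.8, -0.3], [-3.0, -1.4]]
2 [ 0.49265657  0.19535273 -0.05533061] [[0.5, 0.5], [-1.0, 0.7], [-0.5, -0.7], [-1.1, -0.1], [0.2, -0.5], [1.3, -0.0], [-1.2, -1.0], [1.6, 0.6]]
3 [ 0.49090742  0.19281405 -0.0532917 ] [[0.1, 0.2], [-3.0, -0.6], [-1.2, -0.2], [-1.2, -0.8], [1.4, -1.0], [-4.4, -2.2], [-0.6, 0.4], [-2.2, 0.6], [-1.6, -0.7], [-2.2, -0.2], [-1.0, -0.5], [0.2, -0.1], [-2.3, -1.1], [0.4, 0.4]]
grip [0.4459713  0.19521104 0.126     ] ends [0.4499654  0.26031365 0.126     ] [0.44085472 0.12216847 0.126     ]
tab top [ 0.49498249 -0.01043621  0.128     ] [4.65328276e-01 4.26644829e-04 1.28000000e-01] [ 0.53348094 -0.01161746  0.128     ] back
tab local [ 0.01489572 -0.20274464]
c1 [0.535 0.302] [0.0382 0.1113]
c1 [0.5343 0.261 ] [0.0397 0.0704]
c1 [0.427  0.2617] [-0.0675  0.0654]
c1 [0.4291 0.3023] [-0.0676  0.1061]
c2 [0.5582 0.1973] [0.067  0.0081]
c2 [0.5475 0.155 ] [ 0.0585 -0.0347]
c2 [0.4431 0.1739] [-0.0467 -0.0214]
c2 [0.4543 0.2145] [-0.0377  0.0197]
puck [0.4917 0.0981] [ 0.0058 -0.0945]
tote
[ 0.6285 -0.1743  0.052 ]
[ 0.6543 -0.3794  0.052 ]
[ 0.3962 -0.4046  0.052 ]
[ 0.3752 -0.2026  0.052 ]
spare [0.4035 0.4805 0.036 ]
spare [0.4048 0.4374 0.036 ]
spare [0.2949 0.4329 0.036 ]
spare [0.2936 0.4777 0.036 ]
```

```bash
cat >> h.py <<'E'
from scipy.spatial.transform import Rotation as Ro
def plan(x,y,z,jaw=None,pr=True):
    s=ctrl.get_state(); R=Ro.from_rotvec(s['tool_rot']).as_matrix(); yaw=0
    if jaw is not None:
        a=np.arctan2(R[1,0],R[0,0]); e=(jaw-a+np.pi/2)%np.pi-np.pi/2  # world z turn
        yaw=-e  # tool y is down
        R=R@Ro.from_rotvec([0,yaw,0]).as_matrix()
    dl=R.T@(np.array([x,y,z])-s['position'])*1000
    print('t',round(s['time'],2),'pos',s['position'].round(4),'jawdir',R[:,0].round(3),'tooly',R[:,1].round(3),'yaw deg',round(np.degrees(yaw),2),'shift mm',dl.round(1),'F',s['ft_force'].round(1),'w',round(float(s['grip_width']),3),'j7',s['joint_positions'].round(2)[[0,6]])
E
python3 - <<'E'
from h import *
plan(.495,-.0104,.2,np.pi/2-.0535)
E
```

```text
t 0.15 pos [ 0.2653 -0.5929  0.2217] jawdir [-0.053 -0.999 -0.001] tooly [-0.001  0.001 -1.   ] yaw deg 27.18 shift mm [-594.    22.3  198.2] F [-0.1  0.4  0.1] w 1.0 j7 [ 1.16 -0.06]
```

Emit:
{"fn": "drive_tool", "kwargs": {
  "increments": "0 0 0 9.06 120;0 0 0 9.06 120;0 0 0 9.06 120;-42 1 14 0 120;-42 1 14 0 120;-42 1 14 0 120;-42 1 14 0 120;-42 1 14 0 120;-42 1 14 0 120;-42 1 14 0 120;-42 1 14 0 120;-42 1 14 0 120;-42 1 14 0 120;-42 1 14 0 120;-42 1 14 0 120;-42 1 14 0 120;0 0 0 0 120",
  "squeeze": 15
}}

```text
time: 2.28
position: [0.4772, -0.0537, 0.2095]
tool_rot: [-1.186, 1.244, -1.242]
ft_force: [-0.8, -0.5, 0.3]
grip_width: 0.53
```

Run:
```python
from h import *
plan(.495,-.0104,.2,np.pi/2-.0535)
d=snap('wrist','w1.png')
```

```text
t 2.27 pos [ 0.4772 -0.0537  0.2095] jawdir [-0.053 -0.999 -0.001] tooly [ 0.     0.001 -1.   ] yaw deg 0.41 shift mm [-44.2   9.5  15.5] F [-0.8 -0.5  0.3] w 0.53 j7 [ 0.58 -1.55]
```

View pics/w1.png

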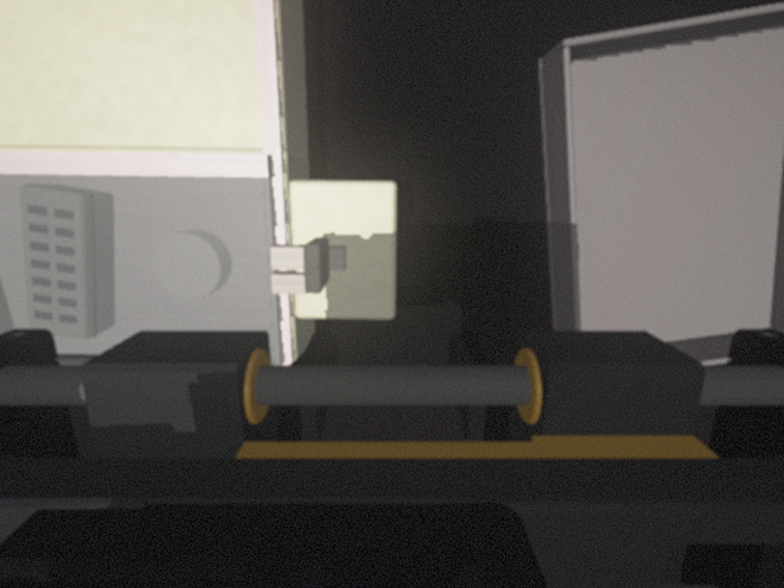

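Run:
```python
from h import *
d=dict(np.load('pics/w1.png.npz')); i=d['img'][:,:,::-1]
c=i[115:240,170:300]; cv2.imwrite('pics/c3.png',cv2.resize(c,(624,600),interpolation=cv2.INTER_CUBIC))
from h import proj
for z in (.09,.128):
  for y in(-.0054,-.0154): 
    print(z,y,proj(d,(.48,y,z)),proj(d,(.51,y,z)))
print(proj(d,(.445,.195,.126)))
```

```text
0.09 -0.0054 [320.89307993 287.19947032] [316.89165197 243.94464635]
0.09 -0.0154 [335.31730124 286.54623232] [331.70156158 243.25359111]
0.128 -0.0054 [310.41354146 302.11588913] [305.48765177 252.8276341 ]
0.128 -0.0154 [326.9341128  301.37526181] [322.51613868 252.03755653]
[  2.09037457 368.31618155]
```

View pics/c3.png

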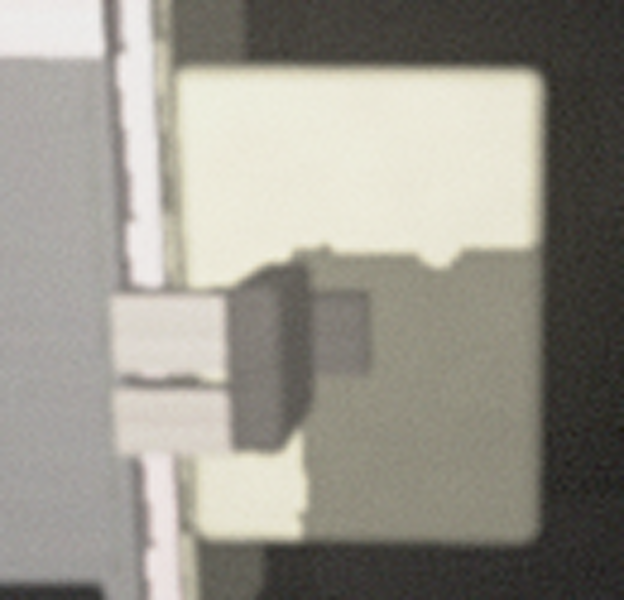

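Run:
```python
from h import *
d=dict(np.load('pics/w1.png.npz'))
w=at(d,223.1,192.1,.128,1);print(w)
plan(w[0],w[1],.101,np.pi/2-.0535)
```

```text
[ 0.50024855 -0.00849613  0.128     ]
t 2.33 pos [ 0.4765 -0.0563  0.2094] jawdir [-0.053 -0.999  0.   ] tooly [-0. -0. -1.] yaw deg 0.21 shift mm [-49.  108.3  21.2] F [ 0.8 -0.5 -0.8] w 0.531 j7 [ 0.59 -1.55]
```

Emit:
{"fn": "drive_tool", "kwargs": {
  "increments": "-24 0 10 0 120;-24 0 10 0 120;0 0 0 0 120;0 30 0 0 120;0 30 0 0 120;0 25 0 0 120;0 16 0 0 120;0 7 0 0 120;0 0 0 0 120;0 0 0 0 255;0 0 0 0 255;0 0 0 0 255;0 0 0 0 255;0 0 0 0 255"
}}

```text
time: 4.08
position: [0.4992, -0.0104, 0.1018]
tool_rot: [-1.183, 1.248, -1.248]
ft_force: [0.1, 2.5, 2.0]
grip_width: 0.117
```

Gripped (~10 mm). Pull toward -y.

Emit:
{"fn": "drive_tool", "kwargs": {
  "increments": "4 0 0 0 255;5 0 0 0 255;5 0 0 0 255;5 0 0 0 255;4 0 0 0 255;3 0 0 0 255;2 0 0 0 255;0 0 0 0 255;0 0 0 0 255"
}}

```text
time: 5.2
position: [0.4978, -0.0349, 0.1017]
tool_rot: [-1.181, 1.249, -1.243]
ft_force: [-0.7, 10.4, 4.9]
grip_width: 0.115
```

Run:
```python
from h import *
plan(.4,.195,.2,-.0535)
d=snap('wrist','w2.png')
```

```text
t 5.2 pos [ 0.4978 -0.0349  0.1017] jawdir [ 0.999 -0.053  0.   ] tooly [ 0.     0.005 -1.   ] yaw deg -89.86 shift mm [-109.9  -97.3  224.9] F [-0.7 10.4  4.9] w 0.115 j7 [ 0.54 -1.66]
```

View pics/w2.png

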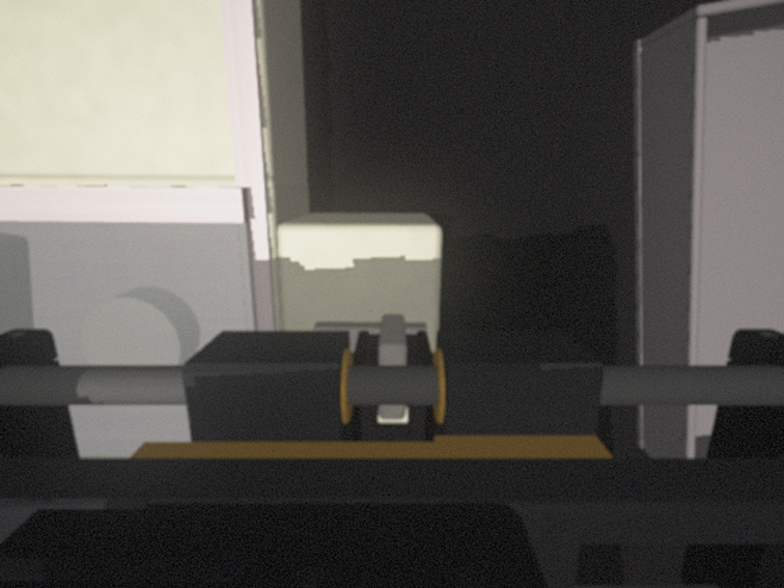

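Emit:
{"fn": "drive_tool", "kwargs": {
  "increments": "3 0 0 0 255;3 0 0 0 255;0 0 0 0 255;0 0 0 0 255"
}}

```text
time: 5.75
position: [0.4978, -0.035, 0.1016]
tool_rot: [-1.177, 1.249, -1.236]
ft_force: [1.1, 20.8, 2.9]
grip_width: 0.115
```

Emit:
{"fn": "drive_tool", "kwargs": {
  "increments": "-6 0 0 0 120;0 0 0 0 120;0 0 0 0 120;0 -20 0 0 120;0 -40 0 0 120;0 -40 0 0 120;0 0 0 0 255;0 0 0 0 255"
}}

```text
time: 6.75
position: [0.497, -0.0399, 0.2009]
tool_rot: [-1.184, 1.25, -1.25]
ft_force: [-0.8, 0.5, -1.3]
grip_width: 0.384
```

Run:
```python
from h import *
plan(.401,.197,.2,np.pi/2-.0535)
d=snap('wrist','w3.png')
```

```text
t 6.75 pos [ 0.497  -0.0399  0.2009] jawdir [-0.053 -0.999  0.001] tooly [-0.001 -0.001 -1.   ] yaw deg -0.08 shift mm [-231.4    0.8 -108.5] F [-0.8  0.5 -1.3] w 0.384 j7 [ 0.57 -1.61]
```

View pics/w3.png

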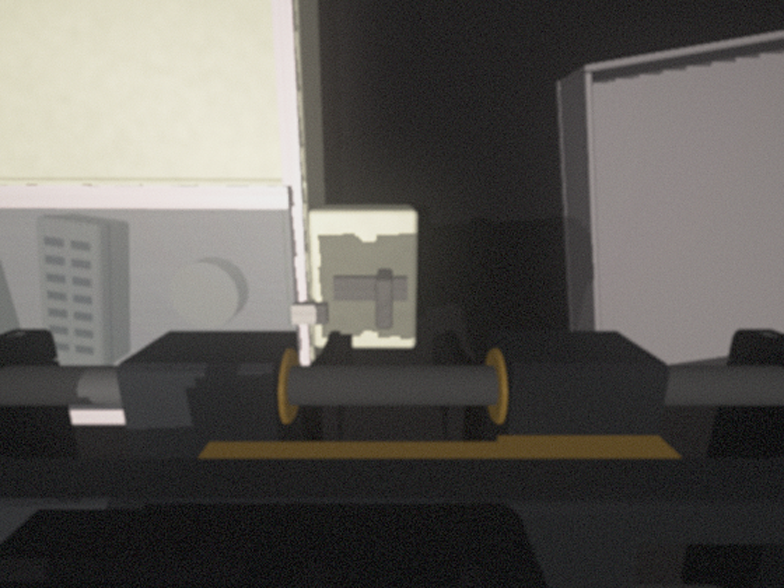

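Emit:
{"fn": "drive_tool", "kwargs": {
  "increments": "-33 0 -15.5 0 255;-33 0 -15.5 0 255;-33 0 -15.5 0 255;-33 0 -15.5 0 255;-33 0 -15.5 0 255;-33 0 -15.5 0 255;-33 0 -15.5 0 255;0 0 0 0 255;0 0 0 0 255"
}}

```text
time: 7.92
position: [0.4014, 0.1964, 0.2006]
tool_rot: [-1.185, 1.25, -1.249]
ft_force: [0.5, -1.2, 0.3]
grip_width: 0.006
```

Run:
```python
from h import *
plan(.401,.197,.107,np.pi/2-.0535)
d=snap('wrist','w4.png')
print(proj(d,(.449,.26,.126)),proj(d,(.4425,.13,.126)))
snap('top','t4.png')
```

```text
t 7.92 pos [0.4014 0.1964 0.2006] jawdir [-0.053 -0.999  0.001] tooly [-0.002 -0.001 -1.   ] yaw deg -0.04 shift mm [-0.7 93.6 -0.3] F [ 0.5 -1.2  0.3] w 0.006 j7 [ 0.35 -2.05]
[272.20959789 230.68449448] [504.34180463 229.56472017]
```

View pics/w4.png

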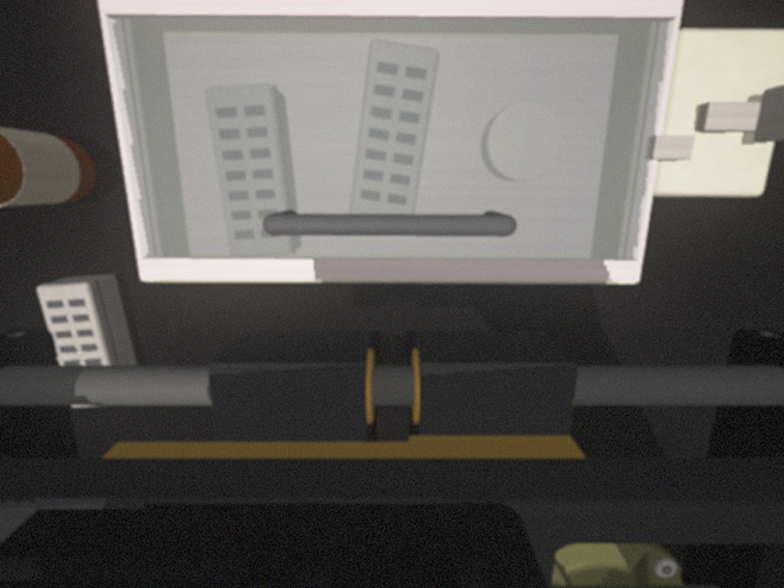

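View pics/t4.png

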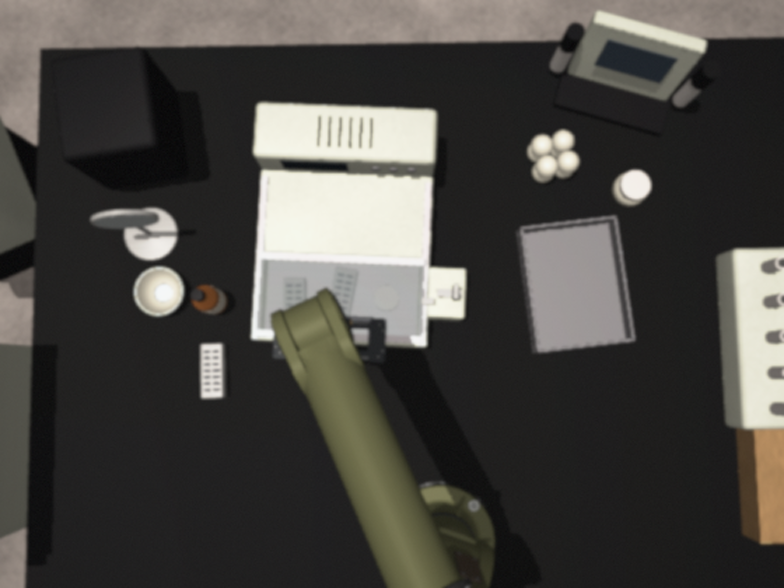

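Emit:
{"fn": "drive_tool", "kwargs": {
  "increments": "0 30 0 0 255;0 30 0 0 255;0 22 0 0 255;0 11 0 0 255;0 0 10 0 255;0 0 10 0 255;0 0 10 0 255;0 0 14 0 255;0 0 14 0 255;0 0 14 0 255;0 0 14 0 255;0 0 14 0 255;0 0 14 0 255;0 0 14 0 255;0 0 14 0 255;0 0 14 0 255;0 0 12 0 255;0 0 8 0 255;0 0 0 0 255;0 0 0 0 255"
}}

```text
time: 10.52
position: [0.5778, 0.1886, 0.1088]
tool_rot: [-1.182, 1.247, -1.248]
ft_force: [-0.0, 0.0, -0.7]
grip_width: 0.004
```

Emit:
{"fn": "drive_tool", "kwargs": {
  "increments": "0 0 5 0 255;0 0 5 0 255;0 0 3 0 255;0 0 0 0 255"
}}

```text
time: 11.02
position: [0.5907, 0.1875, 0.1085]
tool_rot: [-1.183, 1.248, -1.249]
ft_force: [-0.0, 0.2, 0.4]
grip_width: 0.005
```

Run:
```python
from h import *
d=snap('scene','s5.png');snap('wrist','w5.png')
```

```text
(no output)
```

View pics/s5.png

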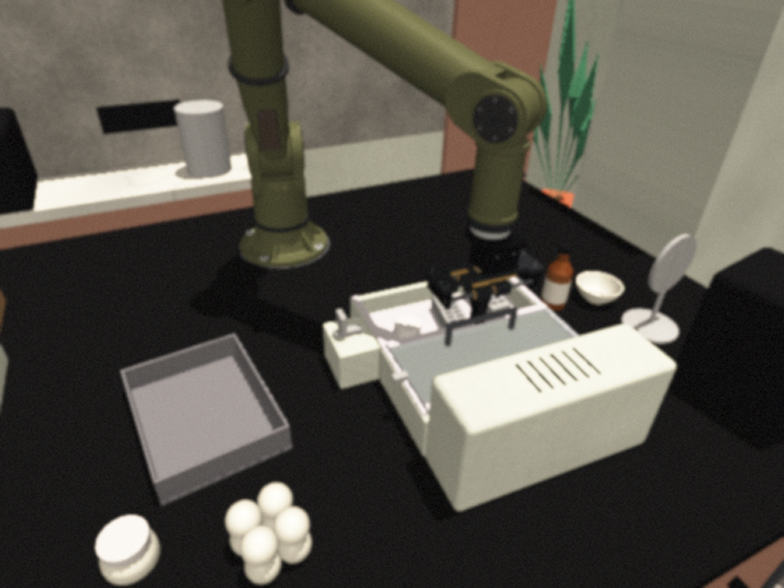

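View pics/w5.png

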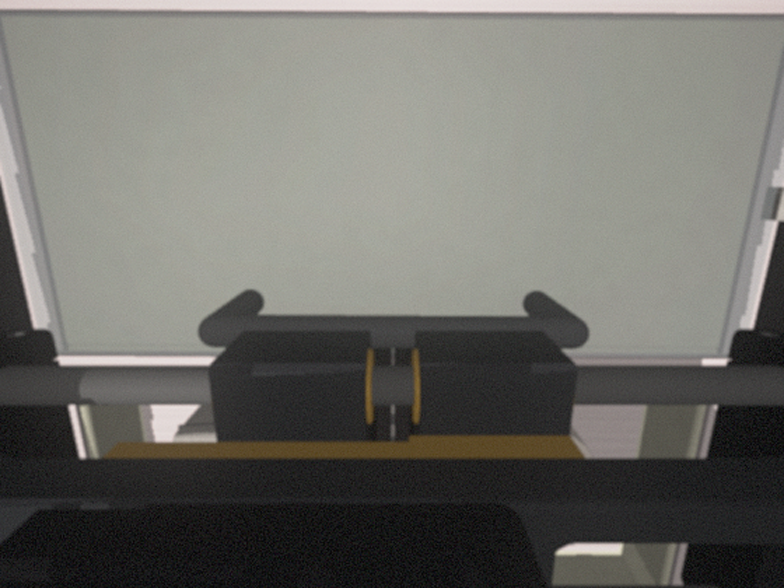

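Emit:
{"fn": "drive_tool", "kwargs": {
  "increments": "0 0 4 0 255;0 0 4 0 255;0 0 4 0 255;0 0 0 0 255"
}}

```text
time: 11.62
position: [0.5918, 0.1871, 0.1081]
tool_rot: [-1.205, 1.259, -1.241]
ft_force: [-29.2, -4.6, 18.7]
grip_width: 0.008
```

Emit:
{"fn": "drive_tool", "kwargs": {
  "increments": "0 0 -10 0 255;0 0 -15 0 255;0 -30 -20 0 255;0 -40 -35 0 80;0 -22 -40 0 80;0 0 -40 0 80;0 0 -35 0 80;0 0 0 0 80"
}}

```text
time: 12.62
position: [0.4062, 0.1971, 0.2008]
tool_rot: [-1.184, 1.244, -1.252]
ft_force: [1.2, 0.5, -0.2]
grip_width: 0.482
```

Run:
```python
from h import *
plan(.401,.197,.2,np.pi/2-.0535)
d=snap('wrist','w6.png')
```

```text
t 12.62 pos [0.4062 0.1971 0.2008] jawdir [-0.053 -0.999  0.003] tooly [ 0.003 -0.003 -1.   ] yaw deg 0.05 shift mm [ 0.4  0.8 -5.2] F [ 1.2  0.5 -0.2] w 0.482 j7 [ 0.39 -2.06]
```

View pics/w6.png

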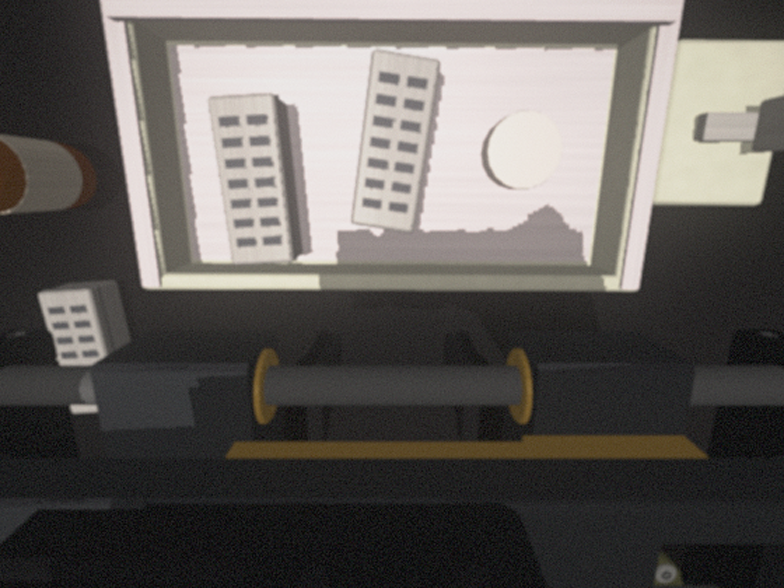

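Run:
```python
from h import *
d=dict(np.load('pics/w6.png.npz'))
for n,q in [('c1',[(209,98),(275,95),(291,262),(232,263)]),('c2',[(374,52),(438,61),(418,231),(353,223)])]:
    w=np.array([at(d,*u,.074)[:2] for u in q]); m=w.mean(0)
    f=(w[0]+w[1]-w[2]-w[3])/2; g=(w[0]+w[3]-w[1]-w[2])/2
    print(n,m.round(4),'L',np.hypot(*f).round(4),'W',np.hypot(*g).round(4),'yaw',np.arctan2(f[1],f[0]).round(3),np.arctan2(-g[0],g[1]).round(3)); 
print('puck',at(d,522,149,.062))
```

```text
c1 [0.4813 0.285 ] L 0.1067 W 0.0416 yaw -0.015 -0.023
c2 [0.5    0.1886] L 0.1059 W 0.0424 yaw -0.178 -0.176
puck [0.49444239 0.10234208 0.062     ]
```

Run:
```python
from h import *
plan(.500,.1875,.045,np.pi/2-.177)
```

```text
t 12.68 pos [0.4077 0.1968 0.2009] jawdir [-0.176 -0.984  0.001] tooly [ 0.003 -0.002 -1.   ] yaw deg 7.06 shift mm [ -7.4 156.3  91.9] F [ 0.2  0.2 -0.1] w 0.533 j7 [ 0.39 -2.06]
```

Emit:
{"fn": "drive_tool", "kwargs": {
  "increments": "0 0 0 7.06 80;-3.7 0 46 0 80;-3.7 0 46 0 80;0 30 0 0 80;0 30 0 0 80;0 0 0 0 80;0 0 0 0 80"
}}

```text
time: 13.55
position: [0.5005, 0.1885, 0.1413]
tool_rot: [-1.119, 1.338, -1.338]
ft_force: [0.1, -0.2, -0.1]
grip_width: 0.685
```

Run:
```python
from h import *
plan(.500,.1875,.045,np.pi/2-.177)
```

```text
t 13.55 pos [0.5005 0.1885 0.1413] jawdir [-0.176 -0.984 -0.001] tooly [ 0.001  0.001 -1.   ] yaw deg -0.02 shift mm [ 1.2 96.3 -0.4] F [ 0.1 -0.2 -0.1] w 0.685 j7 [ 0.36 -2.3 ]
```

Good. Descend and grip gently, then lift.

Emit:
{"fn": "drive_tool", "kwargs": {
  "increments": "1 28 0 0 80;0 28 0 0 80;0 22 0 0 80;0 12 0 0 80;0 6 0 0 80;0 0 0 0 80;0 0 0 0 80;0 0 0 0 255;0 0 0 0 255;0 0 0 0 255;0 0 0 0 255",
  "squeeze": 20
}}

```text
time: 14.92
position: [0.4996, 0.1879, 0.045]
tool_rot: [-1.119, 1.338, -1.338]
ft_force: [-0.5, 1.1, 3.4]
grip_width: 0.504
```

Emit:
{"fn": "drive_tool", "kwargs": {
  "increments": "0 -6 0 0 255;0 -15 0 0 255;0 -35 0 0 255;0 -50 0 0 255;0 -50 0 0 255;0 0 0 0 255",
  "squeeze": 30
}}

```text
time: 15.68
position: [0.5017, 0.1886, 0.2055]
tool_rot: [-1.113, 1.333, -1.341]
ft_force: [0.5, 0.2, -1.6]
grip_width: 0.499
```

Run:
```python
from h import *
plan(.43,-.253,.2,np.pi/2+.10)
```

```text
t 15.68 pos [0.5017 0.1886 0.2055] jawdir [ 0.1   -0.995 -0.   ] tooly [ 0.009  0.001 -1.   ] yaw deg -15.86 shift mm [ 432.2    4.4 -115.4] F [ 0.5  0.2 -1.6] w 0.499 j7 [ 0.4  -2.26]
```

Emit:
{"fn": "drive_tool", "kwargs": {
  "increments": "0 0 0 -7.93 255;0 0 0 -7.93 255;20 0 -5 0 255;36 0 -9.6 0 255;36 0 -9.6 0 255;36 0 -9.6 0 255;36 0 -9.6 0 255;36 0 -9.6 0 255;36 0 -9.6 0 255;36 0 -9.6 0 255;36 0 -9.6 0 255;36 0 -9.6 0 255;36 0 -9.6 0 255;36 0 -9.6 0 255;16 0 -4.8 0 255;0 0 0 0 255;0 0 0 0 255"
}}

```text
time: 17.8
position: [0.428, -0.2521, 0.2004]
tool_rot: [-1.255, 1.134, -1.133]
ft_force: [0.2, 0.3, -2.0]
grip_width: 0.503
```

Run:
```python
from h import *
plan(.51,-.253,.2,np.pi/2+.10)
snap('wrist','w7.png');snap('top','t7.png')
```

```text
t 17.8 pos [ 0.428  -0.2521  0.2004] jawdir [ 0.1   -0.995 -0.001] tooly [-0.     0.001 -1.   ] yaw deg 0.13 shift mm [ 9.1  0.4 81.5] F [ 0.2  0.3 -2. ] w 0.503 j7 [ 0.94 -1.  ]
```

View pics/w7.png

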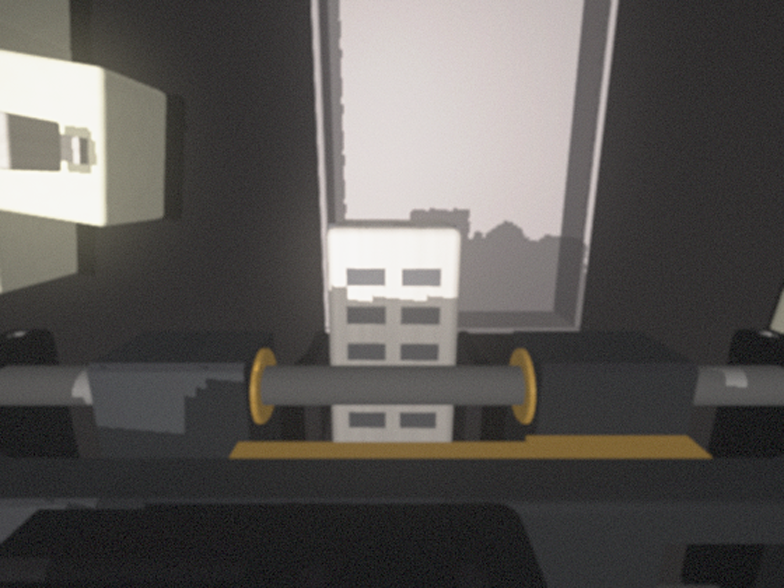

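View pics/t7.png

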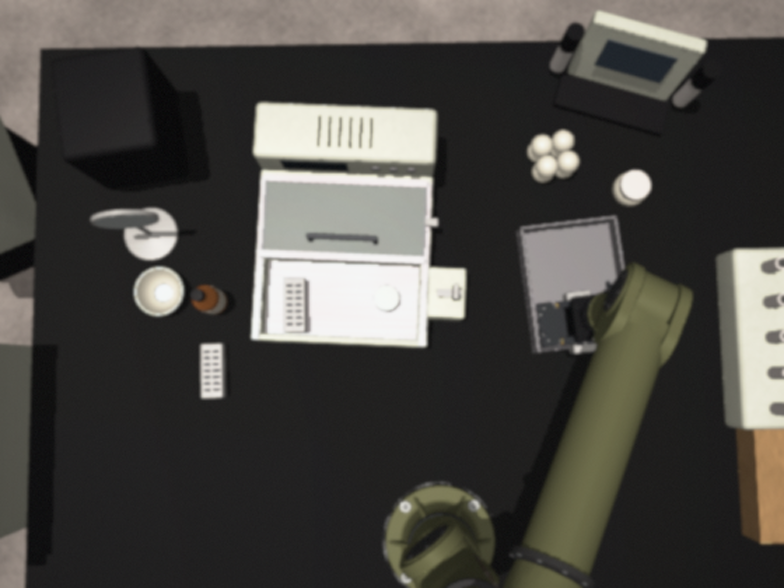

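Run:
```python
from h import *
d=dict(np.load('pics/w7.png.npz'))
for u in [(326,331),(580,331),(312,3),(618,3)]: print(at(d,*u,.052).round(4))
a,b,c,e=[at(d,*u,.052) for u in [(326,331),(580,331),(312,3),(618,3)]]
print(np.arctan2((c-a)[1],(c-a)[0]),np.arctan2((e-b)[1],(e-b)[0]),np.hypot(*(a-b)[:2]))
f=np.array([np.cos(.1),np.sin(.1)]); print('centre',(a+b)[:2]/2+f*.13)
```

```text
[ 0.3811 -0.2057  0.052 ]
[ 0.4014 -0.4036  0.052 ]
[ 0.6048 -0.1827  0.052 ]
[ 0.6248 -0.3799  0.052 ]
0.10230649148615473 0.1058496285557023 0.19895017000666956
centre [ 0.52059844 -0.29165667]
```

Emit:
{"fn": "drive_tool", "kwargs": {
  "increments": "4.5 0 28 0 255;5 0 28 0 255;0 0 28 0 255;0 30 0 0 255;0 40 0 0 255;0 40 0 0 255;0 30 0 0 255;0 20 0 0 255;0 12 0 0 255;0 6 0 0 255;0 3 0 0 255;0 0 0 0 255;0 0 0 0 255"
}}

```text
time: 19.52
position: [0.5125, -0.2554, 0.0202]
tool_rot: [-1.255, 1.134, -1.136]
ft_force: [0.4, -0.2, -1.1]
grip_width: 0.502
```

Run:
```python
from h import *
plan(.513,-.254,.012,np.pi/2+.10)
```

```text
t 19.52 pos [ 0.5125 -0.2554  0.0202] jawdir [ 0.1   -0.995  0.001] tooly [ 0.001 -0.001 -1.   ] yaw deg -0.01 shift mm [-1.3  8.2  0.6] F [ 0.4 -0.2 -1.1] w 0.502 j7 [ 0.82 -1.22]
```

Emit:
{"fn": "drive_tool", "kwargs": {
  "increments": "0 2 0 0 255;0 2 0 0 255;0 2 0 0 255;0 1 0 0 255;0 1 0 0 255;0 0 0 0 255;0 0 0 0 255"
}}

```text
time: 20.4
position: [0.5121, -0.2551, 0.012]
tool_rot: [-1.255, 1.135, -1.135]
ft_force: [-2.5, 0.9, 4.6]
grip_width: 0.505
```

Emit:
{"fn": "drive_tool", "kwargs": {
  "increments": "0 0.5 0 0 255;0 0 0 0 95;0 0 0 0 95;0 0 0 0 95;0 -10 0 0 95;0 -30 0 0 95;0 -50 0 0 95;0 -50 0 0 95;0 -50 0 0 95;0 0 0 0 80;0 0 0 0 80"
}}

```text
time: 21.78
position: [0.5118, -0.255, 0.201]
tool_rot: [-1.255, 1.135, -1.135]
ft_force: [0.2, -0.0, -0.4]
grip_width: 0.678
```

Run:
```python
from h import *
plan(.481,.284,.2,np.pi/2-.018)
snap('wrist','w8.png')
```

```text
t 21.77 pos [ 0.5118 -0.255   0.201 ] jawdir [-0.018 -1.     0.   ] tooly [-0. -0. -1.] yaw deg 6.76 shift mm [-538.4    0.9  -40.5] F [ 0.2 -0.  -0.4] w 0.678 j7 [ 0.86 -1.13]
```

View pics/w8.png

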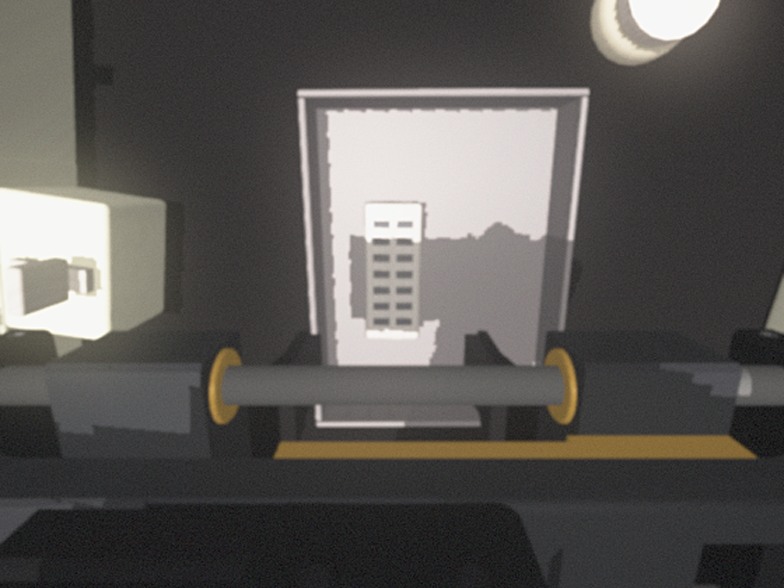

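Emit:
{"fn": "drive_tool", "kwargs": {
  "increments": "0 0 0 6.76 80;-28 0 -2 0 80;-40 0 -3 0 80;-40 0 -3 0 80;-40 0 -3 0 80;-40 0 -3 0 80;-40 0 -3 0 80;-40 0 -3 0 80;-40 0 -3 0 80;-40 0 -3 0 80;-40 0 -3 0 80;-40 0 -3 0 80;-40 0 -3 0 80;-40 0 -3 0 80;-30 0 -3 0 80;0 25 0 0 80;0 25 0 0 80;0 0 0 0 80;0 0 0 0 80",
  "squeeze": 20
}}

```text
time: 24.2
position: [0.4802, 0.2842, 0.1515]
tool_rot: [-1.201, 1.222, -1.221]
ft_force: [0.6, 0.1, 0.6]
grip_width: 0.687
```

Run:
```python
from h import *
plan(.481,.284,.045,np.pi/2-.018)
snap('wrist','w9.png'); d=snap('top','t9.png')
i=d['img'][:,:,::-1]
c=i[110:260,150:340]; cv2.imwrite('pics/c9.png',cv2.resize(c,(760,600),interpolation=cv2.INTER_CUBIC))
```

```text
t 24.2 pos [0.4802 0.2842 0.1515] jawdir [-0.018 -1.    -0.   ] tooly [-0.  0. -1.] yaw deg 0.08 shift mm [  0.2 106.5   0.8] F [0.6 0.1 0.6] w 0.687 j7 [ 0.2  -2.35]
```

View pics/w9.png

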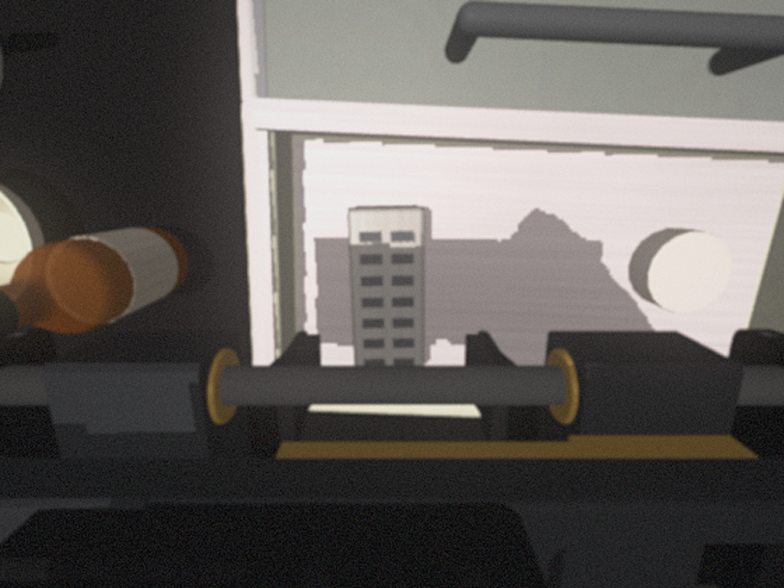

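View pics/c9.png

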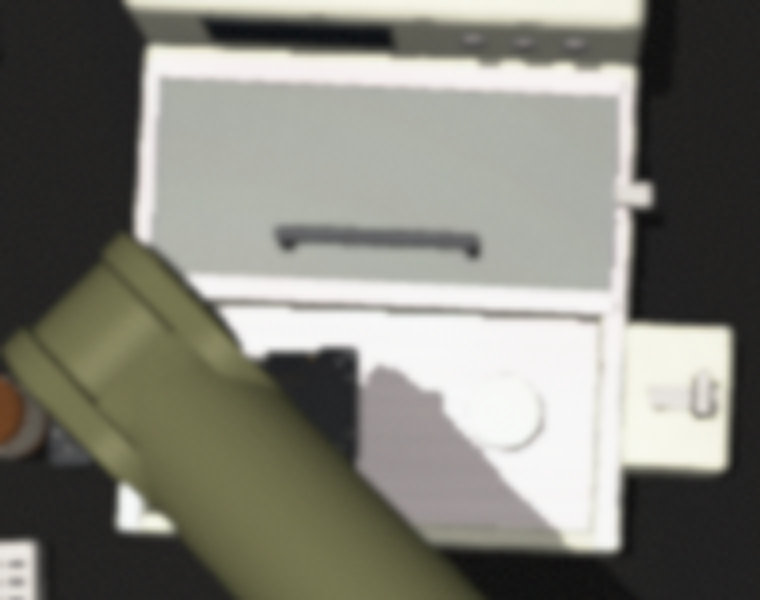

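Run:
```python
from h import *
d=dict(np.load('pics/t9.png.npz'));d0=dict(np.load('pics/top0.png.npz'))
print('cap',at(d0,204,295,.15),'base mid',at(d0,218,301,.03))
w=dict(np.load('pics/w6.png.npz')); 
i=d0['img'][:,:,::-1][180:240,120:180]; cv2.imwrite('pics/c10.png',cv2.resize(i,(600,600),interpolation=cv2.INTER_CUBIC))
s=dict(np.load('pics/scene0.png.npz'));print(at(s,560,305,0),at(s,564,257,.15))
for xy in [(.5,.39),(.48,.40)]:
  print(xy,[proj(s,(*xy,z)).round(0) for z in (0,.15)],[proj(d0,(*xy,z)).round(0) for z in (0,.15)])
```

```text
cap [0.49433741 0.44638838 0.15      ] base mid [0.49410925 0.44744983 0.03      ]
[0.50472502 0.48209606 0.        ] [0.53009905 0.43152397 0.15      ]
(0.5, 0.39) [array([525., 314.]), array([538., 254.])] [array([249., 299.]), array([234., 292.])]
(0.48, 0.4) [array([523., 308.]), array([535., 249.])] [array([244., 309.]), array([228., 302.])]
```

View pics/c10.png

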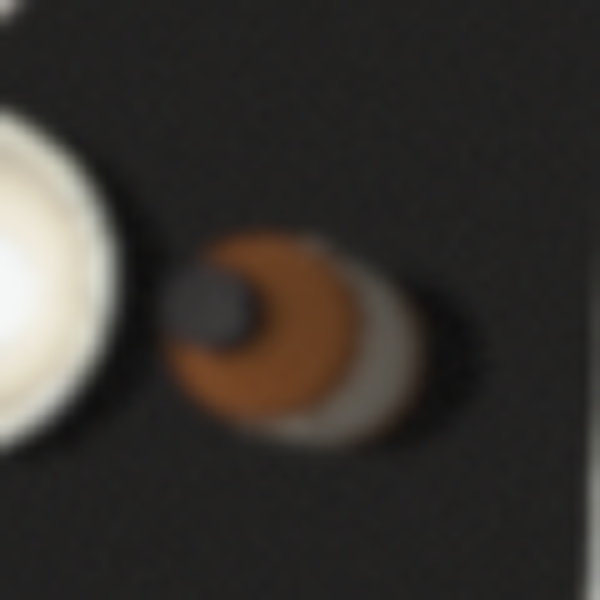

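Emit:
{"fn": "drive_tool", "kwargs": {
  "increments": "0 30 0.5 0 80;0 30 0 0 80;0 25 0 0 80;0 14 0 0 80;0 7 0 0 80;0 0 0 0 80;0 0 0 0 80;0 0 0 0 255;0 0 0 0 255;0 0 0 0 255;0 0 0 0 255"
}}

```text
time: 25.68
position: [0.4816, 0.2842, 0.0455]
tool_rot: [-1.199, 1.222, -1.222]
ft_force: [-0.2, 0.8, 3.7]
grip_width: 0.5
```

Emit:
{"fn": "drive_tool", "kwargs": {
  "increments": "0 -6 0 0 255;0 -15 0 0 255;0 -35 0 0 255;0 -50 0 0 255;0 -50 0 0 255;0 0 0 0 255",
  "squeeze": 30
}}

```text
time: 26.42
position: [0.4833, 0.2853, 0.206]
tool_rot: [-1.193, 1.218, -1.224]
ft_force: [-1.1, 0.2, -1.5]
grip_width: 0.502
```

Run:
```python
from h import *
plan(.521,-.330,.2,np.pi/2+.10)
```

```text
t 26.43 pos [0.4833 0.2853 0.206 ] jawdir [ 0.1   -0.995 -0.002] tooly [ 0.008  0.003 -1.   ] yaw deg -6.75 shift mm [616.    4.6 -23.9] F [-1.1  0.2 -1.5] w 0.502 j7 [ 0.23 -2.32]
```

Emit:
{"fn": "drive_tool", "kwargs": {
  "increments": "0 0 0 -6.75 255;20 0 -1 0 255;38 0 -1.5 0 255;38 0 -1.5 0 255;38 0 -1.5 0 255;38 0 -1.5 0 255;38 0 -1.5 0 255;38 0 -1.5 0 255;38 0 -1.5 0 255;38 0 -1.5 0 255;38 0 -1.5 0 255;38 0 -1.5 0 255;38 0 -1.5 0 255;38 0 -1.5 0 255;38 0 -1.5 0 255;38 0 -1.5 0 255;38 0 -1.5 0 255;26 0 -1 0 255;0 0 0 0 255;0 0 0 0 255"
}}

```text
time: 28.92
position: [0.518, -0.3305, 0.2003]
tool_rot: [-1.255, 1.136, -1.133]
ft_force: [-0.9, -0.1, -2.5]
grip_width: 0.506
```

Run:
```python
from h import *
plan(.521,-.330,.02,np.pi/2+.10)
snap('wrist','w11.png');
```

```text
t 28.93 pos [ 0.518  -0.3305  0.2003] jawdir [ 0.1   -0.995 -0.002] tooly [-0.001  0.002 -1.   ] yaw deg 0.04 shift mm [1.000e-01 1.803e+02 3.200e+00] F [-0.9 -0.1 -2.5] w 0.506 j7 [ 0.94 -1.05]
```

View pics/w11.png

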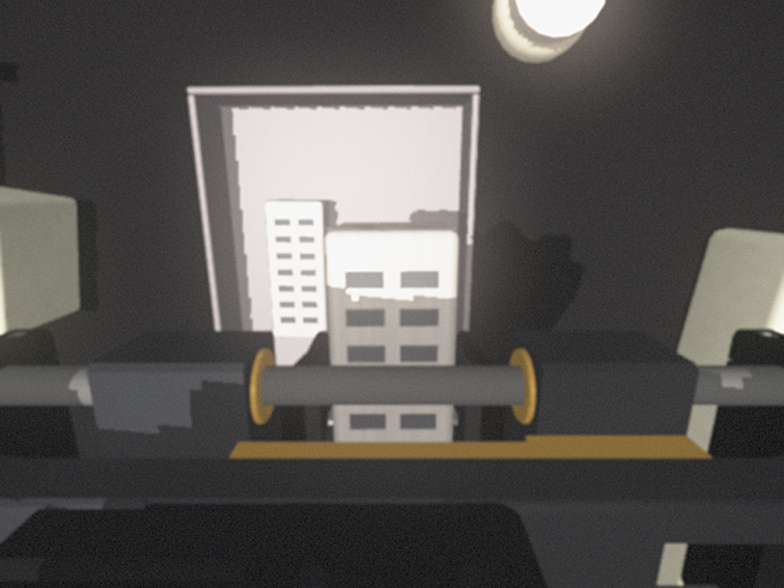

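Emit:
{"fn": "drive_tool", "kwargs": {
  "increments": "0 30 0 0 255;0 40 0 0 255;0 40 0 0 255;0 30 0 0 255;0 20 0 0 255;0 12 0 0 255;0 6 0 0 255;0 3 0 0 255;0 0 0 0 255;0 2 0 0 255;0 2 0 0 255;0 2 0 0 255;0 1 0 0 255;0 0 0 0 255;0 0 0 0 255"
}}

```text
time: 30.85
position: [0.5183, -0.3319, 0.0131]
tool_rot: [-1.255, 1.135, -1.135]
ft_force: [0.0, -0.7, -2.0]
grip_width: 0.505
```

Emit:
{"fn": "drive_tool", "kwargs": {
  "increments": "0 1 0 0 255;0 0.5 0 0 255;0 0 0 0 255"
}}

```text
time: 31.22
position: [0.5184, -0.332, 0.0126]
tool_rot: [-1.255, 1.135, -1.136]
ft_force: [-2.0, 0.8, 5.4]
grip_width: 0.506
```

Emit:
{"fn": "drive_tool", "kwargs": {
  "increments": "0 0 0 0 95;0 0 0 0 95;0 0 0 0 95;0 -10 0 0 95;0 -30 0 0 95;0 -50 0 0 95;0 -50 0 0 95;0 -50 0 0 95;0 0 -50 0 95;0 0 -30 0 95;0 0 0 0 95;0 0 0 0 95"
}}

```text
time: 32.72
position: [0.4395, -0.3396, 0.2022]
tool_rot: [-1.255, 1.134, -1.136]
ft_force: [0.6, -0.2, -0.2]
grip_width: 0.63
```

Run:
```python
from h import *
plan(.521,-.330,.2,np.pi/2+.10)
snap('wrist','w12.png');snap('scene','s12.png');snap('top','t12.png')
```

```text
t 32.73 pos [ 0.4395 -0.3396  0.2022] jawdir [ 0.1   -0.995  0.001] tooly [ 0.001 -0.001 -1.   ] yaw deg 0.02 shift mm [-1.4  2.3 82. ] F [ 0.6 -0.2 -0.2] w 0.63 j7 [ 1.06 -0.92]
```

View pics/w12.png

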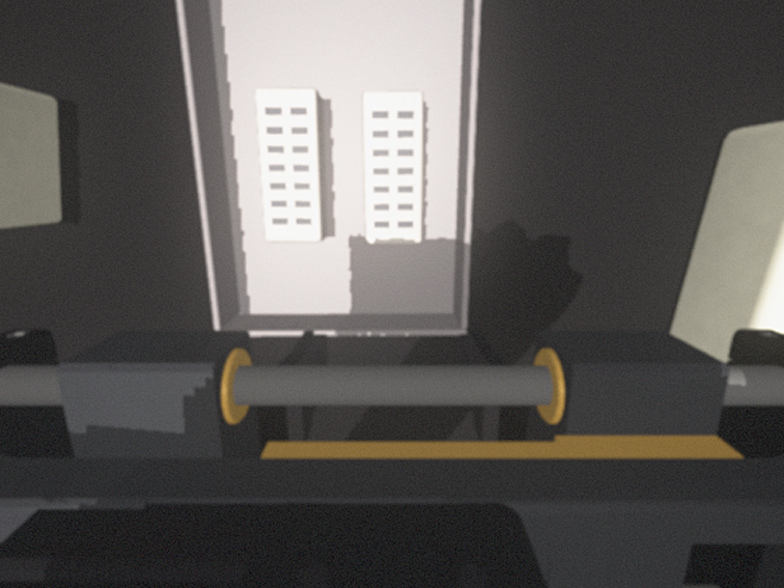

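View pics/s12.png

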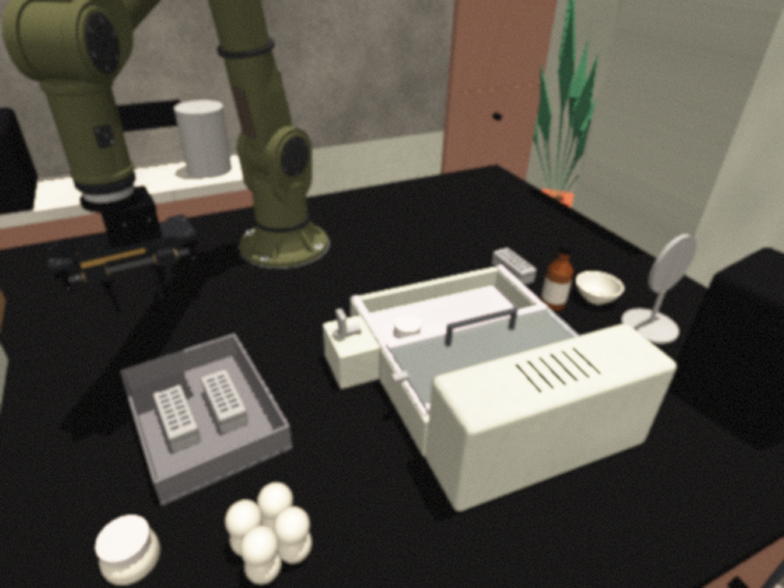

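View pics/t12.png

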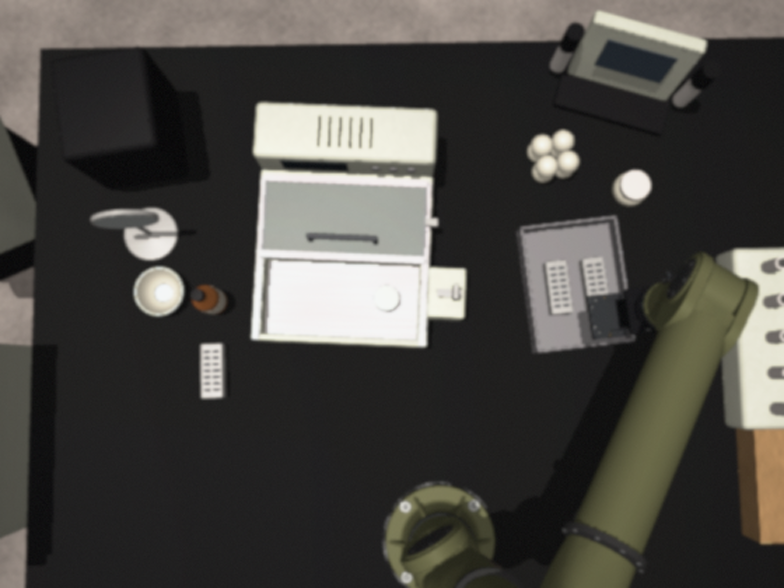

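Run:
```python
from h import *
d=dict(np.load('pics/t12.png.npz'));w=dict(np.load('pics/w12.png.npz'))
a=at(d,338.5,319.5,.126);b=at(d,342.5,238.5,.126);print('guard',np.hypot(*(b-a)[:2]))
for q in [[(256,89),(316,90),(320,241),(265,241)],[(362,93),(421,92),(421,242),(366,240)]]:
    P=np.array([at(w,*u,.041)[:2] for u in q]);m=P.mean(0);f=(P[0]+P[1]-P[2]-P[3]);r=m-[.517,-.291];c,s=np.cos(.103),np.sin(.103)
    print(m.round(4),'tote local',(c*r[0]+s*r[1]).round(3),(-s*r[0]+c*r[1]).round(3),'yaw rel',np.arctan2(f[1],f[0])-.103)
from bench import workorder
workorder.close_job()
```

```text
guard 0.15889111681309695
[ 0.5124 -0.2571] tote local -0.001 0.034 yaw rel -0.02008823889118519
[ 0.519 -0.333] tote local -0.002 -0.042 yaw rel 0.011388179022642789
the job is handed in; nothing more can be done
```

I released the catch, slid the guard right back, and put both cassettes in the tote. The job is handed in, at about 33 s of the 72 s allowed; closing it gave no verdict.

- **Catch:** I gripped the tab and pulled it until it stopped moving and the force rose to about 20 N. A picture after I let go showed the bolt drawn clear. I did not get a reading of its exact travel, but hitting the stop means about 30 mm.
- **Guard:** I pushed it by the handle with closed fingers until it hit the back stop, at about 30 N. The final top picture puts it 159 mm open.
- **Cassettes:** I lowered each one until the force showed it touching the floor before letting go. Both lie lid up, side by side and not stacked:

| | Along the tote (mm) | Across the tote (mm) | Turned from the tote's length (rad) |
|---|---|---|---|
| First cassette | −1 | +34 | −0.02 |
| Second cassette | −2 | −42 | +0.01 |

- **Puck, spare cassette and bottle:** they look unmoved in the final pictures. I judged this by eye and did not measure it.
- **Arm:** it ended clear of everything at 0.20 m height, with the wrist force near zero.

No check failed. Early on, position fits from the top and scene cameras differed by up to about 6 mm, so I used close-up wrist-camera measurements for the catch, the cassettes and the tote.

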